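# Load a punch into the snap-action honing clamp

## Task

Load the steel drive punch into the sprung clamp so that its cutting tip can be honed: hold it level, struck end first, between the open jaws on the clamping axis and push it gently against the red stop rod until the jaws snap shut on it. Keep hold of it until the jaws have closed, then let go and move clear, leaving the punch gripped level with its tip pointing out of the mouth; leave the tin, the wax and the jar where they stand.

Things in the scene. Friction and masses are not known exactly. Their poses are not given: they have to be found in the camera images.
- punch: steel drive punch, straight pale grey round bar, 100 mm long, 12 mm thick, about 70 g, lying on the bench. Origin under its middle; its centreline is 6 mm above that. Own y axis runs along it: struck (blunt) end at y = +50 mm, tapered cutting tip at y = -50 mm; z up. It starts with the struck end away from the robot, turned up to 0.9 rad either way.
- punch_butt (a point): centre of the struck (blunt) end face of the punch, on its centreline; axes as for the punch.
- clamp: snap clamp fixed to the bench: grey base plate 150 x 130 x 12 mm, two dark jaws, behind them a blue spring housing 75 mm high. Origin on the bench under the middle of the mouth, at the plate's front edge; x points from the mouth into the clamp, y to the left jaw, z up. Jaws and posts reach 63 mm either side of the axis and 61 mm high.
- clamp_mouth (a point): middle of the mouth on the clamping axis, 45 mm above the bench, axes as the clamp's. The axis runs along x. The jaws extend from here to x = 60 mm; their faces stand 14 mm either side of the axis when open. Open above; below the axis there is no support, so a part let go before the jaws close drops.
- jaw_left (a joint): how far the left jaw has closed (m): 0 open, as at the start; about 0.008 closed on the 12 mm punch; 0.0102 shut on nothing. Both jaws move alike, straight towards the axis. They snap shut when the plunger is pushed past its trip point, grip with about 15 to 20 N each and cannot be opened again by hand.
- jaw_right: right jaw, mirror image of the left one; its origin coincides with the clamp's when open and moves along the clamp's +y as it closes.
- trip: trip plunger behind the jaws with a red stop rod, 10 mm thick, standing out of it along the axis. Origin at the clamp's while untouched; moves along the clamp's +x. The rod's tip lies 25 to 45 mm inside the mouth, set anew each time and not measured: find it by touch. It yields at about 9 N; 3 mm further it runs on by itself and shuts the jaws; then it is rigid.
- tin: round white tin with an orange top, 67 mm across, 32 mm high, a bystander; origin under its middle.
- wax: yellow-brown block of wax, 35 x 52 x 21 mm, a bystander; origin under its middle.
- jar: small dark jar with a red cap, 35 mm across, 58 mm high, a bystander; origin under its middle.
Not all that is in view belongs to the job. Leave any purple look-alike of the punch alone.

How it is judged:
By the outcome, as a careful person would: the job done as asked, in the order asked, and still so for the second after the job is handed in, with the robot touching nothing.
It also fails if it takes over 48 s, if anything falls off the work surface, if the arm or the gripper's body presses on something with over 40 N, if the wrist force passes 120 N, or if a joint passes its speed limit or range.

## Robot

A 6-joint arm with a two-finger parallel gripper is mounted at the origin on a cart in front of the work surface, level with it; the furniture and walls round the work are solid. World frame = base frame: x ahead of the robot, y to its left, z up, the work surface at z = 0. Lengths are in m, angles in rad, forces in N, time in s.
With the tool pointing down it reaches from about 0.3 to 0.875 m from the base axis. Payload 6.4 kg.
Tool frame: the origin (TCP) lies on the centre line of the jaws, within the pads' length; the fingertips stand ctrl.tip_extent ahead of it and the grasp point (between the pads) lies 8 mm behind it (ctrl.tip_extent is the distance from the TCP to the fingertips, in m); z points along the fingers, y is the line along which they close (so a half turn about z gives the same grasp; the last joint's range is limited). The gripper opens to 85 mm and grips with 20 to 120 N. Pads are 22 mm wide; open, the fingers measure 114 mm over their backs; the gripper's body (76 mm by 85 mm) begins 54 mm behind the grasp point. The pads swing forward as they close: fully open they stand 13 mm farther back than shut.
Start: joints at [-1.386, 0.181, 1.607, -0, 1.354, -0.206], TCP at [0.219, -0.532, 0.242] pointing down, gripper open.
Joint ranges: [-2.99, 2.99], [-0.89, 2.07], [0.3, 2.58], [-1.14, 4.28], [0, 2.63], [-3.12, 3.12]. Speed limits (rad/s): [2.57, 2.57, 3.01, 3.14, 3.14, 3.14].

## Interface

Orientations are given as a unit quaternion [w, x, y, z].
In Python, from bench import ctrl gives the robot as it stands.
- The arm moves only by the shell command python3 -m handwheel 'ROWS'. ROWS is JSON, a list of rows, each a list of 7 numbers: the turn, a rotation vector about the tool's x, y, z as a fraction of full scale, then the shift along the tool's x, y, z as a fraction of full scale, then the opening, from 0 (shut) to 1 (fully open). In form: [[rx, ry, rz, x, y, z, jaw], ...]. A call has exactly 8 rows; each row shifts and turns the commanded pose from where the row before left it, along the tool's axes as they then stand; what a row does not reach is not made up. Full scale, the value 1, is 300 mm for a shift and pi rad for a turn. A row lasts 1/10 s, in which the tool goes at most 50 mm and 8.59 degrees, less where a joint would pass 70% of its speed; a pose out of reach is approached as far as the arm can. A call with a number of a shift or a turn outside -1 to 1 is refused whole. A call with a gripper value outside its range is refused whole. The fingers move at their own pace and stop on an object; the grip force is fixed at half the most. Time passes only in rows, so rows that do not move let the fingers close, or fill a call up. It gives the time, the measured TCP pose, the force, the opening and the grip force at its end, in the units of the state.
- ctrl.get_obs(): the state, without advancing time (a new reading comes with each control period).
- ctrl.camera(name): name is "side" or "top" or "wrist"; returns the picture (480x640x3 uint8, blue, green, red); there is no depth.
- ctrl.camera_model(name): a dict with "camera_matrix" (3x3 intrinsics, pixels), "dist_coeffs" ([k1, k2, p1, p2, k3] as OpenCV has them; the pictures are not rectified), "cam_to_world" (4x4, takes a point from camera to world coordinates). Camera axes: x right, y up, looking along -z (the intrinsics and any distortion apply to the point x, -y, -z); pixel columns grow to the right and rows downward; lengths in m; the calibration is good to about 2 mm. A picture is of the moment at which its call begins: read the wrist's pose just before it. camera_model takes no time and is no camera call; for the wrist camera it gives the pose at the moment of the call.
- ctrl.hand_in(): hands the job in; it is judged then, once.
The state is a dict: "time_s": time; "q": joint angles; "dq": joint speeds; "joint_efforts": joint torques, N m; "eef_pos": TCP position; "eef_rot": TCP orientation; "wrist_force": force on the tool from outside, world axes, zero at the start; "torque": the same for the moment, N m; "opening": opening from 0.0 (shut) to 1.0 (fully open); "grasp_force": force on a finger pad.
Only numpy, scipy, OpenCV 4.12 (cv2) and the standard library are available. Lean on these libraries where they do the work, as an engineer would, in place of code of your own. Each camera call takes 0.05 s, during which the arm holds its last target. There are 200 camera calls.

## Working session

There is one attempt and no reset: what is moved stays moved. The work goes in short steps, Python scripts to look and compute and a shell command to move; the robot and the scene stay as the last step left them, time stands still between calls to the robot, and variables do not carry over. Pictures are saved under pics/ and viewed, at most 10 in all, crops included, and the job is handed in when it is done.

```bash
ls; mkdir -p pics; python3 - <<'E'
from bench import ctrl
import cv2,numpy as np
for n in("top","side"):
    im=ctrl.camera(n);cv2.imwrite(f"pics/{n}0.png",im)
    m=ctrl.camera_model(n);print(n,np.round(m["camera_matrix"],1).tolist(),m["dist_coeffs"],np.round(m["cam_to_world"],3).tolist())
o=ctrl.get_obs();print(o,ctrl.tip_extent)
E
```

```text
pics
top [[492.7, 0.0, 323.9], [0.0, 492.7, 241.5], [0.0, 0.0, 1.0]] [-0.09527465  0.          0.          0.          0.        ] [[0.004, 0.995, -0.096, 0.401], [-1.0, 0.004, -0.004, 0.023], [-0.003, 0.096, 0.995, 0.956], [0.0, 0.0, 0.0, 1.0]]
side [[479.3, 0.0, 323.5], [0.0, 479.3, 237.6], [0.0, 0.0, 1.0]] [-0.06857561  0.          0.          0.          0.        ] [[0.987, 0.086, -0.135, 0.346], [-0.16, 0.567, -0.808, -0.672], [0.007, 0.819, 0.574, 0.55], [0.0, 0.0, 0.0, 1.0]]
{'time_s': 0.1, 'q': array([-1.38630704e+00,  1.81456713e-01,  1.60790542e+00,  1.19506931e-05,
        1.35380289e+00, -2.06295663e-01]), 'dq': array([ 0.00121936, -0.00335447, -0.00159323, -0.00134537,  0.00229855,
       -0.00029172]), 'joint_efforts': array([ 5.04888085e-04, -4.45872402e+01, -3.52237988e+01, -1.81086994e-04,
        4.17620860e-03,  2.55549907e-05]), 'eef_pos': array([ 0.21895814, -0.53116249,  0.24148113]), 'eef_rot': array([-7.86073739e-04,  9.80971493e-01,  1.94150230e-01,  1.44056028e-05]), 'wrist_force': array([-0.65302672,  0.52572788, -0.02591141]), 'torque': array([-0.01452487, -0.01741033, -0.04006807]), 'grasp_force': 0.0, 'opening': 0.9983500931289857} 0.011
```

View pics/top0.png

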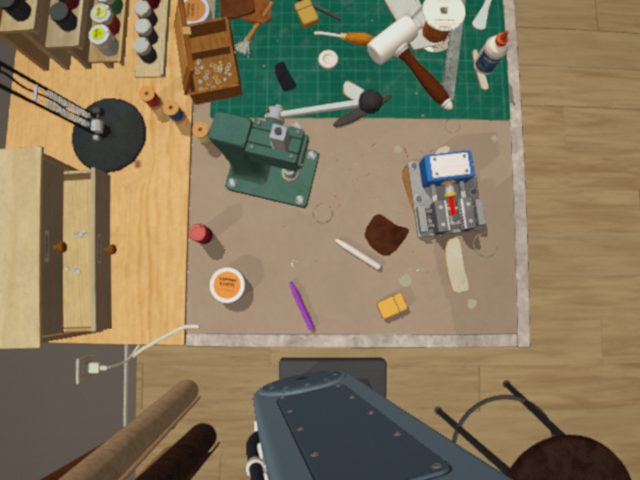

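View pics/side0.png

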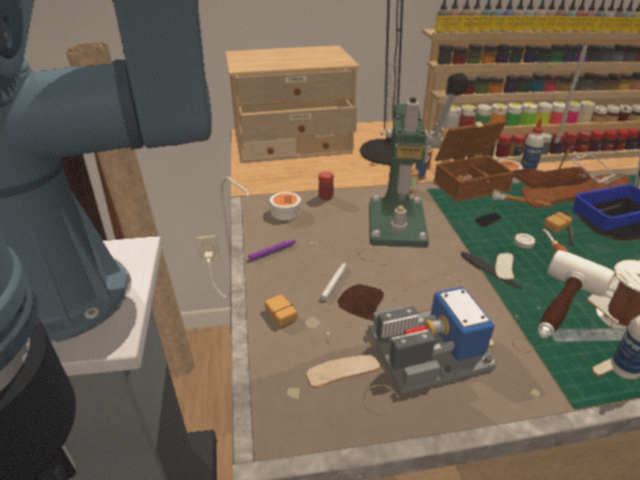

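The top view shows the grey punch at about (358,253), the purple look-alike at (302,305), the clamp at (448,195) with its mouth at the bottom edge, the tin at (227,286), the wax at (392,306) and the jar at (200,233). The side view has the punch at (334,281) and the clamp at (435,340). The candidates for the punch are the pale bar at (358,253) and the purple bar at (302,305). The pale grey one fits the description, so I'll confirm it in a crop and measure.

```bash
cat > h.py <<'E'
from bench import ctrl
import cv2,numpy as np
from scipy.spatial.transform import Rotation as R
def ray(m,px):
    u=cv2.undistortPoints(np.array(px,float).reshape(-1,1,2),np.array(m["camera_matrix"]),np.array(m["dist_coeffs"])).reshape(-1,2)
    T=np.array(m["cam_to_world"]);d=np.c_[u[:,0],-u[:,1],-np.ones(len(u))]@T[:3,:3].T
    return T[:3,3],d
def onplane(m,px,z):
    c,d=ray(m,px);return c+d*((z-c[2])/d[:,2])[:,None]
def project(m,P):
    T=np.linalg.inv(np.array(m["cam_to_world"]));p=np.atleast_2d(P)@T[:3,:3].T+T[:3,3]
    p=p*[1,-1,-1]
    return cv2.projectPoints(p,np.zeros(3),np.zeros(3),np.array(m["camera_matrix"]),np.array(m["dist_coeffs"]))[0].reshape(-1,2)
def tool():
    o=ctrl.get_obs();q=o["eef_rot"];return np.array(o["eef_pos"]),R.from_quat([q[1],q[2],q[3],q[0]])
def down(yaw):  # tool down, tool x at world yaw
    return R.from_matrix([[np.cos(yaw),np.sin(yaw),0],[np.sin(yaw),-np.cos(yaw),0],[0,0,-1]])
def need(p,yaw):
    "turn first (fraction of pi, tool axes), then shift in the turned tool axes (fraction of .3)"
    P,Q=tool();D=down(yaw)
    print("turn",np.round((Q.inv()*D).as_rotvec()/np.pi,4),"shift after turn",np.round(D.inv().apply(np.array(p)-P)/.3,4),"shift in present axes",np.round(Q.inv().apply(np.array(p)-P)/.3,4))
def barmask(im,box):
    x0,y0,x1,y1=box;h=cv2.cvtColor(im,cv2.COLOR_BGR2HSV);k=np.zeros(im.shape[:2],np.uint8)
    k[y0:y1,x0:x1]=((h[y0:y1,x0:x1,2]>165)&(h[y0:y1,x0:x1,1]<60))*255
    c=max(cv2.findContours(k,0,2)[0],key=cv2.contourArea);p=c.reshape(-1,2).astype(float)
    return c,p
def bar(m,im,box,z):
    c,p=barmask(im,box);f=cv2.fitLine(c,2,0,.01,.01).ravel();t=(p-f[2:])@f[:2]
    e=np.array([f[2:]+f[:2]*t.min(),f[2:]+f[:2]*t.max()])
    return e,onplane(m,e,z)
E
python3 - <<'E'
from h import *
for n,b in(("top",(325,225,395,280)),("side",(310,255,355,305))):
    im=cv2.imread(f"pics/{n}0.png");m=ctrl.camera_model(n);e,w=bar(m,im,b,.006)
    print(n,e.round(1).tolist(),w.round(4).tolist(),np.linalg.norm(w[0]-w[1]))
T=cv2.imread("pics/top0.png");S=cv2.imread("pics/side0.png")
a=cv2.resize(T[225:285,325:405],(400,300),interpolation=2);b=cv2.resize(T[140:245,400:500],(285,300),interpolation=2)
c=cv2.resize(S[280:400,360:500],(400,343),interpolation=2);d=cv2.resize(S[250:310,300:360],(300,300),interpolation=2)
o=np.zeros((600,800,3),np.uint8);o[:300,:400]=a;o[:300,400:685]=b;o[300:,:350]=cv2.resize(c,(350,300));o[300:,400:700]=d
cv2.imwrite("pics/crop0.png",o)
E
```

```text
top [[335.3, 238.5], [379.0, 267.0]] [[0.4985, 0.0044, 0.006], [0.4435, -0.08, 0.006]] 0.10070422948795564
side [[323.1, 295.1], [345.0, 263.0]] [[0.446, -0.0731, 0.006], [0.4999, 0.0075, 0.006]] 0.09696809553171705
```

View pics/crop0.png

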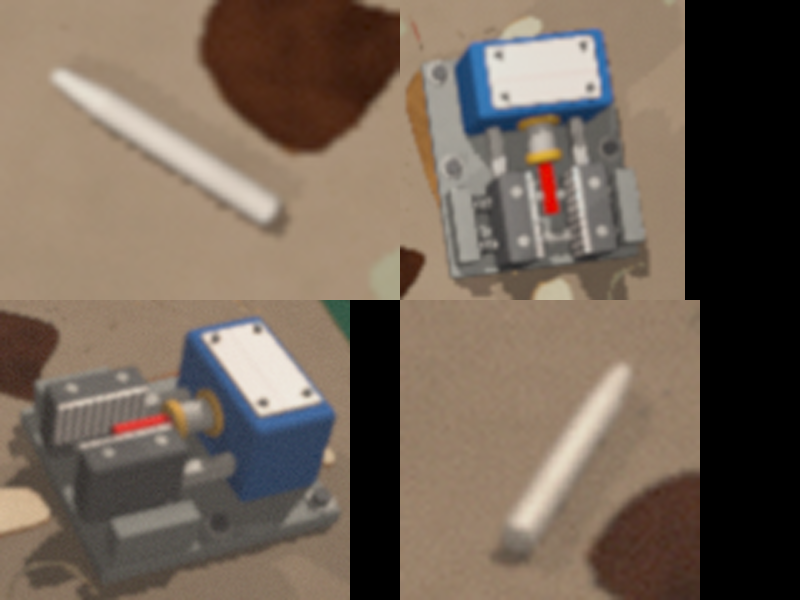

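The crop confirms the pale bar at (358,253) is the punch. It tapers at the upper-left end (336,239) and is blunt at the lower-right end (379,267). That means its tip points away from the robot, contrary to the notes, so I'll check this up close. Next I measure the clamp axis.

```bash
python3 - <<'E'
from h import *
for n,b,wb in(("top",(440,180,470,225),(420,145,480,185)),("side",(395,315,440,345),(445,285,500,330))):
    im=cv2.imread(f"pics/{n}0.png");m=ctrl.camera_model(n);h=cv2.cvtColor(im,cv2.COLOR_BGR2HSV)
    k=np.zeros(h.shape[:2],np.uint8);s=np.s_[b[1]:b[3],b[0]:b[2]]
    hh=h[s];k[s]=(((hh[...,0]<7)|(hh[...,0]>172))&(hh[...,1]>150)&(hh[...,2]>90))*255
    c=max(cv2.findContours(k,0,2)[0],key=cv2.contourArea);p=c.reshape(-1,2)
    f=cv2.fitLine(c,2,0,.01,.01).ravel();t=(p-f[2:])@f[:2];e=np.array([f[2:]+f[:2]*t.min(),f[2:]+f[:2]*t.max()])
    w=onplane(m,e,.046);d=w[1]-w[0];print(n,"rod",e.round(1).tolist(),w.round(4).tolist(),np.hypot(*d[:2]),np.degrees(np.arctan2(d[1],d[0])))
    c,_=barmask(im,wb)
    r=cv2.approxPolyDP(cv2.convexHull(c),4,True).reshape(-1,2);w=onplane(m,r,.0755)
    print(" label",r.tolist(),w.round(4).tolist(),"mean",w.mean(0).round(4))
    for i in range(len(w)):
        d=w[i]-w[i-1];print("  ",np.hypot(*d[:2]).round(4),np.degrees(np.arctan2(d[1],d[0])).round(1))
m=ctrl.camera_model("top");f=np.array([[419,237],[484,227]]);print("front edge",onplane(m,f,.012).round(4))
need([.465,-.04,.14],np.arctan2(.084,.055))
E
```

```text
top rod [[450.7, 196.9], [452.5, 214.2]] [[0.574, -0.2121, 0.046], [0.5412, -0.2147, 0.046]] 0.0328879400007205 -175.54056423782615
 label [[467, 153], [469, 173], [432, 176], [430, 156]] [[0.6511, -0.2373, 0.0755], [0.6133, -0.2398, 0.0755], [0.607, -0.171, 0.0755], [0.6445, -0.1681, 0.0755]] mean [ 0.629  -0.2041  0.0755]
   0.0695 -84.6
   0.0378 -176.2
   0.0691 95.3
   0.0376 4.3
side rod [[404.9, 331.4], [427.1, 326.7]] [[0.5426, -0.2123, 0.046], [0.5776, -0.2085, 0.046]] 0.035184969204798196 6.120063946494759
 label [[445, 292], [465, 290], [488, 319], [463, 325]] [[0.6145, -0.1712, 0.0755], [0.6462, -0.1717, 0.0755], [0.6541, -0.2354, 0.0755], [0.6144, -0.2406, 0.0755]] mean [ 0.6323 -0.2047  0.0755]
   0.0695 89.9
   0.0317 -0.9
   0.0642 -82.9
   0.0401 -172.4
front edge [[ 0.5014 -0.1572  0.012 ]
 [ 0.5216 -0.2853  0.012 ]]
turn [-0.0004 -0.0002 -0.1911] shift after turn [ 1.819  -0.2107  0.3383] shift in present axes [ 1.3818 -1.2009  0.3406]
```

The clamp axis runs at about 5.5°, through (0.557,-0.2115). The rod length, label size and heights agree between the two views. The punch is centred at (0.472,-0.035), its line is at 56.7° and its length comes out as 99 mm, which matches. I'm moving above it now.

```bash
python3 -m handwheel '[[0,0,-0.038,0,0,0,1],[0,0,-0.038,0,0,0,1],[0,0,-0.038,0,0,0,1],[0,0,-0.038,0,0,0,1],[0,0,-0.039,0,0,0,1],[0,0,0,0.15,-0.018,0.01,1],[0,0,0,0.15,-0.018,0.01,1],[0,0,0,0.15,-0.018,0.01,1]]'
python3 -m handwheel '[[0,0,0,0.15,-0.018,0.01,1],[0,0,0,0.15,-0.018,0.01,1],[0,0,0,0.15,-0.018,0.01,1],[0,0,0,0.15,-0.018,0.01,1],[0,0,0,0.15,-0.018,0.01,1],[0,0,0,0.15,-0.018,0.01,1],[0,0,0,0.15,-0.018,0.01,1],[0,0,0,0.15,-0.018,0.01,1]]'
python3 - <<'E'
from h import *
need([.478,-.027,.14],np.radians(56.7));m=ctrl.camera_model("wrist");cv2.imwrite("pics/w1.png",ctrl.camera("wrist"));np.save("w1.npy",m,allow_pickle=True)
print(project(m,[[.499,.006,.006],[.4448,-.0765,.006]]))
E
```

```text
time_s: 0.9
eef_pos: [0.2796, -0.4083, 0.2325]
eef_rot: [-0.001, 0.88, 0.475, 0.0]
wrist_force: [0.1, -0.1, 0.8]
opening: 0.997
grasp_force: 0.0
time_s: 1.7
eef_pos: [0.4409, -0.0831, 0.2091]
eef_rot: [0.0, 0.88, 0.475, 0.0]
wrist_force: [1.3, 0.2, 0.4]
opening: 0.995
grasp_force: 0.0
turn [ 0.     -0.      0.0004] shift after turn [0.2243 0.0005 0.2304] shift in present axes [0.2243 0.0008 0.2304]
[[324.26999231  93.79300715]
 [324.24256407 208.70368912]]
```

View pics/w1.png

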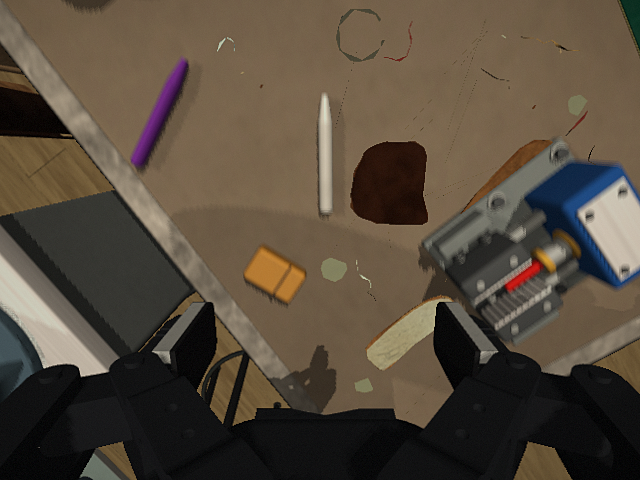

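The wrist view shows the pale punch vertical in the picture, with its tapered tip at (325,95), far from the robot, and its blunt end at (326,213). The taper covers roughly the first 25 mm. The struck end is therefore nearer the robot, so the punch must be turned about 131° on the way to the clamp.

```bash
python3 - <<'E'
from h import *
m=np.load("w1.npy",allow_pickle=True).item();im=cv2.imread("pics/w1.png")
e,w=bar(m,im,(300,80,345,225),.006);d=w[0]-w[1]
if d[0]<0:d=-d
tip,butt=(w[0],w[1]) if w[0][0]>w[1][0] else (w[1],w[0])
u=d/np.linalg.norm(d);yaw=np.arctan2(u[1],u[0]);print(e.round(1),w.round(4),np.linalg.norm(d),np.degrees(yaw))
c,p=barmask(im,(300,80,345,225))
for y in range(92,220,6):
    q=p[abs(p[:,1]-y)<1.5];print(y,np.ptp(q[:,0]) if len(q) else 0,end="; ")
g=butt+u*.064;g[2]=.06;print(g);need(g,yaw)
E
```

```text
[[323.6  95. ]
 [325.8 209.1]] [[ 0.498   0.0055  0.006 ]
 [ 0.4458 -0.0775  0.006 ]] 0.09812342647601308 57.83095511342673
92 0; 98 1.0; 104 0.0; 110 0; 116 9.0; 122 0; 128 0; 134 1.0; 140 0; 146 0; 152 0; 158 0; 164 0; 170 0; 176 0; 182 0; 188 0.0; 194 0; 200 0; 206 1.0; 212 0; 218 0; [ 0.47985515 -0.02336534  0.06      ]
turn [-0.0004 -0.0013 -0.0047] shift after turn [0.2187 0.0095 0.4954] shift in present axes [0.2168 0.007  0.4963]
```

```bash
python3 -m handwheel '[[0,0,-0.004,0.073,0.003,0.1,1],[0,0,0,0.073,0.003,0.1,1],[0,0,0,0.073,0.003,0.1,1],[0,0,0,0,0,0.12,1],[0,0,0,0,0,0.12,1],[0,0,0,0,0,0.07,1],[0,0,0,0,0,0.038,1],[0,0,0,0,0,0,1]]'
python3 - <<'E'
from h import *
need([.4799,-.0234,.014],np.radians(57.5))
m=ctrl.camera_model("wrist");cv2.imwrite("pics/w2.png",ctrl.camera("wrist"))
E
```

```text
time_s: 2.55
eef_pos: [0.4771, -0.0309, 0.0135]
eef_rot: [-0.001, 0.877, 0.481, -0.001]
wrist_force: [-1.0, 0.1, -1.2]
opening: 0.998
grasp_force: 0.0
turn [-0.0011  0.0003 -0.0001] shift after turn [ 0.0262 -0.0057 -0.0018] shift in present axes [ 0.0262 -0.0057 -0.0018]
```

View pics/w2.png

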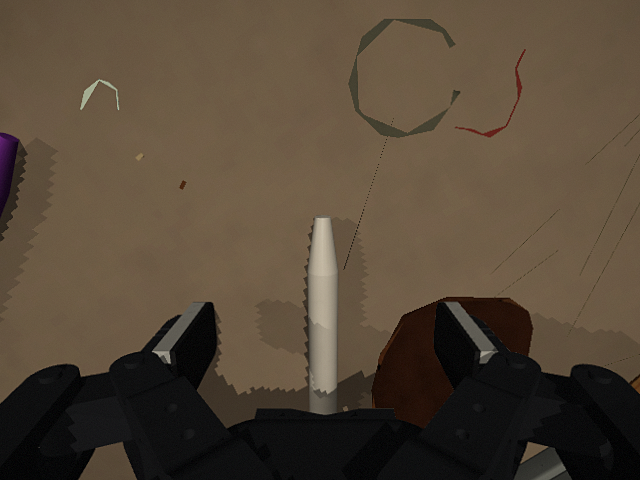

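The wrist view shows the punch lying straight between the open pads, with its tip at (322,217) and the taper ending near row 270. I'll take the grip offset along the bar from this closer view.

```bash
python3 - <<'E'
from h import *
m=ctrl.camera_model("wrist");P,Q=tool()
w=onplane(m,[[322,217],[322,270],[323.5,400]],.006);print(w.round(4));print(Q.inv().apply(w-P).round(4),P)
E
```

```text
[[ 0.498   0.002   0.006 ]
 [ 0.4864 -0.0162  0.006 ]
 [ 0.4536 -0.0685  0.006 ]]
[[ 0.0387 -0.0011  0.0087]
 [ 0.0171 -0.0012  0.0087]
 [-0.0447 -0.0007  0.0087]] [ 0.47819723 -0.03123579  0.01471849]
```

```bash
python3 -m handwheel '[[0,0,0,0.014,-0.0035,0.003,1],[0,0,0,0,0,0,1],[0,0,0,0,0,0,0],[0,0,0,0,0,0,0],[0,0,0,0,0,0,0],[0,0,0,0,0,0,0],[0,0,0,0,0,0,0],[0,0,0,0,0,0,0]]'
python3 -m handwheel '[[0,0,0,0,0,0,0],[0,0,0,0,0,0,0],[0,0,0,0,0,0,0],[0,0,0,0,0,-0.03,0],[0,0,0,0,0,-0.1,0],[0,0,0,0,0,-0.1,0],[0,0,0,0,0,-0.1,0],[0,0,0,0,0,0,0]]'
python3 - <<'E'
from h import *
print(tool()[0],ctrl.get_obs()["grasp_force"])
m=ctrl.camera_model("wrist");cv2.imwrite("pics/w3.png",ctrl.camera("wrist")[150:450,140:540])
ax=np.radians(5.5);a=np.array([np.cos(ax),np.sin(ax)]);r=np.array([.557,-.2115])
# rod tip ~ (.5415) ; butt 66 mm ahead of TCP; stop butt 60 mm before rod tip
tip=r+a*((.5415-r[0])/a[0]);g=tip-a*(.066+.06);print(tip,g);need([*g,.11],ax+np.pi)
E
```

```text
time_s: 3.4
eef_pos: [0.48, -0.0272, 0.0142]
eef_rot: [0.0, 0.877, 0.481, 0.0]
wrist_force: [-1.4, -0.2, 3.9]
opening: 0.116
grasp_force: 60.3
time_s: 4.2
eef_pos: [0.4827, -0.028, 0.1173]
eef_rot: [0.003, 0.877, 0.481, 0.003]
wrist_force: [1.5, -0.0, 0.1]
opening: 0.115
grasp_force: 59.9
[ 0.48272432 -0.02796299  0.1173349 ] 59.86341655254364
[ 0.5415     -0.21299248] [ 0.41608008 -0.22506905]
turn [ 0.0013  0.0015 -0.7111] shift after turn [ 0.2799 -0.6344  0.0174] shift in present axes [-0.6722  0.17    0.0173]
```

View pics/w3.png

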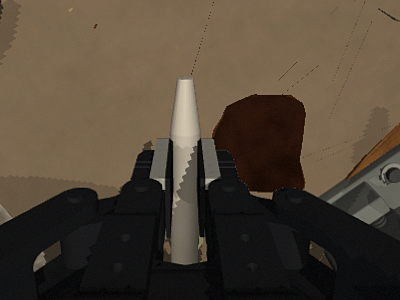

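The wrist crop shows the punch held straight between the pads, with its tip at (185,78) in the crop and the taper just clear of the pads. Next I carry it in front of the clamp and turn it.

```bash
python3 -m handwheel '[[0,0,0,-0.134,0.034,0.002,0],[0,0,0,-0.134,0.034,0.002,0],[0,0,0,-0.134,0.034,0.002,0],[0,0,0,-0.134,0.034,0.002,0],[0,0,0,-0.134,0.034,0.002,0],[0,0,-0.044,0,0,0,0],[0,0,-0.044,0,0,0,0],[0,0,-0.044,0,0,0,0]]'
python3 -m handwheel '[[0,0,-0.044,0,0,0,0],[0,0,-0.044,0,0,0,0],[0,0,-0.044,0,0,0,0],[0,0,-0.044,0,0,0,0],[0,0,-0.044,0,0,0,0],[0,0,-0.044,0,0,0,0],[0,0,-0.044,0,0,0,0],[0,0,-0.044,0,0,0,0]]'
python3 -m handwheel '[[0,0,-0.044,0,0,0,0],[0,0,-0.044,0,0,0,0],[0,0,-0.044,0,0,0,0],[0,0,-0.044,0,0,0,0],[0,0,-0.044,0,0,0,0],[0,0,0,0,0,0,0],[0,0,0,0,0,0,0],[0,0,0,0,0,0,0]]'
python3 - <<'E'
from h import *
need([.4161,-.2251,.0532],np.radians(185.5));o=ctrl.get_obs();print(o["q"].round(2),o["grasp_force"])
cv2.imwrite("pics/t4.png",ctrl.camera("top"));s=ctrl.camera("side");cv2.imwrite("pics/s4.png",s);w=ctrl.camera("wrist");cv2.imwrite("pics/w4.png",w)
o=np.zeros((600,800,3),np.uint8);o[:300,:400]=cv2.resize(w,(400,300));o[:300,400:]=cv2.resize(cv2.imread("pics/t4.png")[140:290,380:580],(400,300));o[300:,:400]=cv2.resize(s[200:425,240:540],(400,300));cv2.imwrite("pics/c4.png",o)
E
```

```text
time_s: 5.05
eef_pos: [0.4135, -0.2238, 0.1084]
eef_rot: [-0.002, 0.758, 0.653, -0.0]
wrist_force: [0.8, 0.2, -1.1]
opening: 0.109
grasp_force: 59.9
time_s: 5.85
eef_pos: [0.4138, -0.2232, 0.1085]
eef_rot: [-0.001, 0.301, 0.954, 0.001]
wrist_force: [-1.2, 0.0, -0.1]
opening: 0.115
grasp_force: 59.8
time_s: 6.65
eef_pos: [0.4144, -0.2238, 0.1094]
eef_rot: [-0.0, -0.035, 0.999, 0.0]
wrist_force: [0.1, -0.0, -0.2]
opening: 0.114
grasp_force: 59.8
turn [ 0.0003 -0.0002 -0.008 ] shift after turn [-0.005  -0.005   0.1875] shift in present axes [-0.0053 -0.005   0.1875]
[-0.75  0.12  1.97 -0.    1.05 -2.39] 59.84282970428467
```

View pics/c4.png

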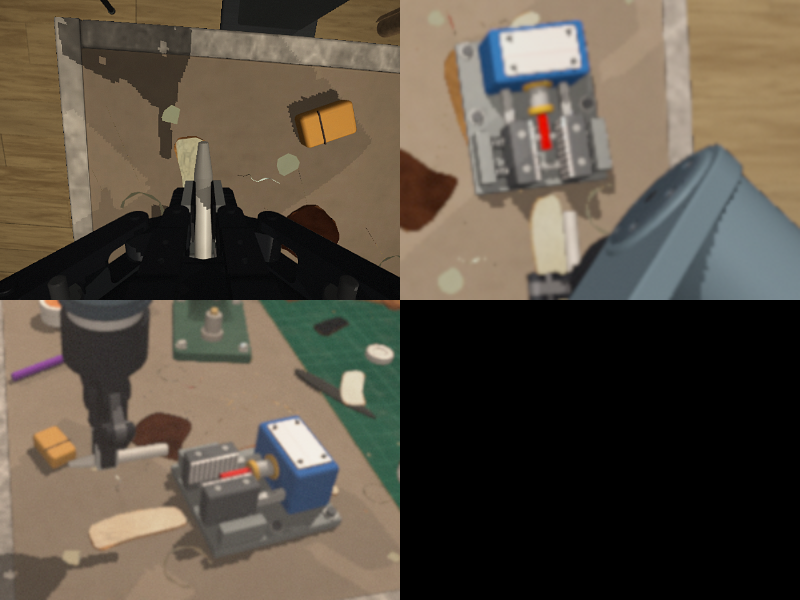

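The composite shows the punch held level, with its blunt end (about (665,245) in the full top view) facing the mouth and its tip back towards the robot. The wax is untouched. I'll lower to axis height and compare the punch with the rod.

```bash
python3 -m handwheel '[[0,0,-0.008,-0.005,-0.005,0.04,0],[0,0,0,0,0,0.05,0],[0,0,0,0,0,0.05,0],[0,0,0,0,0,0.03,0],[0,0,0,0,0,0.017,0],[0,0,0,0,0,0,0],[0,0,0,0,0,0,0],[0,0,0,0,0,0,0]]'
python3 - <<'E'
from h import *
P,Q=tool();print(P,Q.as_matrix()[:,0].round(3),Q.as_matrix()[:,2].round(3))
need([.4161,-.2251,.0532],np.radians(185.5))
t=ctrl.camera("top");s=ctrl.camera("side");cv2.imwrite("pics/t5.png",t);cv2.imwrite("pics/s5.png",s)
o=np.zeros((600,800,3),np.uint8);o[:,:400]=cv2.resize(t[170:290,425:505],(400,600),interpolation=2);o[:400,400:]=cv2.resize(s[300:400,310:410],(400,400),interpolation=2);cv2.imwrite("pics/c5.png",o)
b=Q.apply([-.066,0,.0082])+P;mt=ctrl.camera_model("top");ms=ctrl.camera_model("side");tp=Q.apply([.034,0,.0082])+P
print("butt expected",b,project(mt,[b,tp]).round(1),project(ms,[b,tp]).round(1))
E
```

```text
time_s: 7.6
eef_pos: [0.4168, -0.2258, 0.0545]
eef_rot: [0.0, -0.049, 0.999, -0.0]
wrist_force: [-0.5, 0.1, -0.5]
opening: 0.114
grasp_force: 59.8
[ 0.41684246 -0.22581253  0.05448125] [-0.995 -0.099 -0.001] [ 0.001 -0.001 -1.   ]
turn [-0.0003  0.0003  0.0009] shift after turn [0.0022 0.0026 0.0043] shift in present axes [0.0022 0.0026 0.0043]
butt expected [ 0.48252899 -0.21931507  0.04633859] [[455.6 245.3]
 [461.9 298.9]] [[365.4 339.7]
 [296.  353.4]]
```

View pics/c5.png

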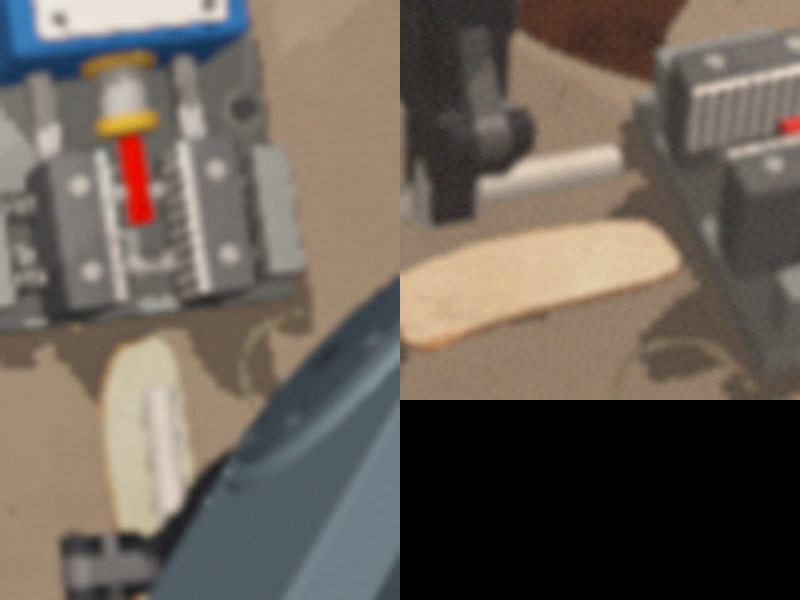

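The crop shows the punch's blunt end at about (457,247.6) in the top view, roughly 2 px from where I predicted. It is level and its axis nearly matches the rod at (451.5,205). I'll refine the clamp angle and the lateral offset numerically.

```bash
python3 - <<'E'
from h import *
ang=lambda w:np.degrees(np.arctan2(w[1][1]-w[0][1],w[1][0]-w[0][0])).round(2)
mt=ctrl.camera_model("top");mw=np.load("w1.npy",allow_pickle=True).item();W=cv2.imread("pics/w1.png")
def rod(im,b,m):
    s=im[b[1]:b[3],b[0]:b[2]].astype(float);g=np.clip(s[...,2]-np.maximum(s[...,0],s[...,1])-60,0,None)
    v,u=np.nonzero(g);pts=np.c_[u+b[0],v+b[1]].astype(float);wt=g[v,u];c=(pts*wt[:,None]).sum(0)/wt.sum()
    C=np.cov((pts).T,aweights=wt);d=np.linalg.eigh(C)[1][:,1]
    w=onplane(m,np.array([c-d*8,c+d*8]),.046)
    if w[0][0]>w[1][0]:w=w[::-1]
    return c.round(2),w.mean(0).round(4),ang(w)
for f in("top0","t4","t5"):print(f,rod(cv2.imread(f"pics/{f}.png"),(440,190,470,225),mt))
print("w1",rod(W,(495,250,545,300),mw))
print("jaw edges top",ang(onplane(mt,[[425+125/5,170+298/5],[425+100/5,170+150/5]],.061)),ang(onplane(mt,[[465,170+290/5],[461,170+145/5]],.061)))
print("plate w1",onplane(mw,[[420,243],[562,140]],.012).round(4),ang(onplane(mw,[[420,243],[562,140]],.012)))
# label in w1
c,_=barmask(W,(575,170,640,280));r=cv2.minAreaRect(c);print("label w1",r)
# punch line in t5 : row centroids
t=cv2.imread("pics/t5.png").astype(float)
h=cv2.cvtColor(t.astype(np.uint8),cv2.COLOR_BGR2HSV)
pts=[]
for y in range(250,270):
    x=np.arange(450,464);s=t[y,450:464];k=np.clip(s[:,0]-125,0,None)
    pts.append((x@k/max(k.sum(),1),y))
pts=np.array(pts);print(pts[::3].round(1).tolist())
f=np.polyfit(pts[:,1],pts[:,0],1);e=[[np.polyval(f,266),266],[np.polyval(f,248),248]];w=onplane(mt,e,.0463);print(w.round(4),ang(w))
E
python3 - <<'E'
import cv2,numpy as np
W=cv2.imread("pics/w1.png");cv2.imwrite("pics/w1c.png",cv2.resize(W[130:350,410:640],(785,750),interpolation=2)[:600])
E
```

```text
top0 (array([451.71, 205.48]), array([ 0.5577, -0.2137,  0.046 ]), np.float64(6.97))
t4 (array([451.69, 205.37]), array([ 0.5579, -0.2136,  0.046 ]), np.float64(6.79))
t5 (array([451.69, 205.38]), array([ 0.5579, -0.2136,  0.046 ]), np.float64(6.79))
w1 (array([523.17, 275.92]), array([ 0.5592, -0.2125,  0.046 ]), np.float64(7.58))
jaw edges top 8.34 6.41
plate w1 [[ 0.5019 -0.1511  0.012 ]
 [ 0.6509 -0.1381  0.012 ]] 4.98
label w1 ((621.7470092773438, 228.64698791503906), (81.45787811279297, 56.25267028808594), 56.575191497802734)
[[455.1, 250.0], [455.5, 253.0], [455.5, 256.0], [455.8, 259.0], [456.5, 262.0], [456.1, 265.0], [455.9, 268.0]]
[[ 0.4439 -0.2195  0.0463]
 [ 0.4775 -0.2185  0.0463]] 1.62
```

View pics/w1c.png

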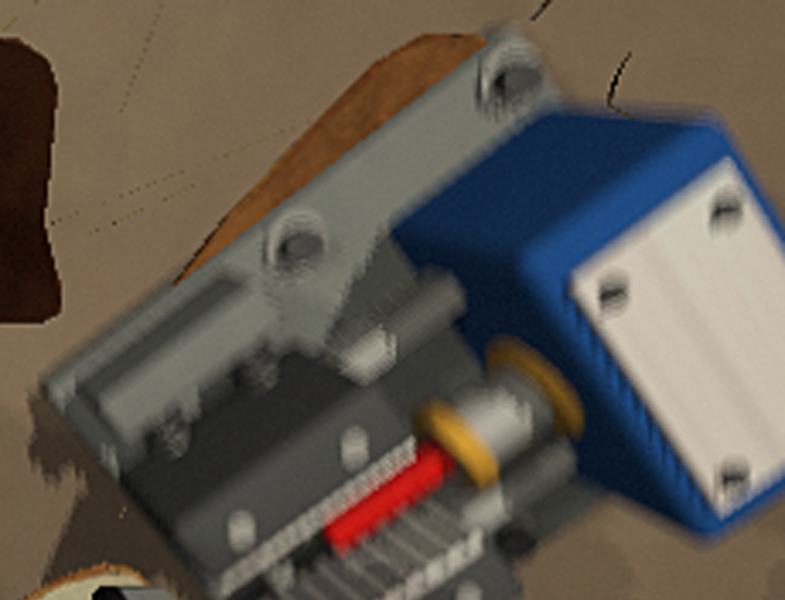

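The wrist crop shows the plate's left edge from (45,385) to (490,35) in the crop and the rod at (390,500). Together with the rod and jaw angles, this puts the axis at about 6.8° through (0.559,-0.2115). I'll enter the mouth by 10 mm and check the centring there.

```bash
python3 - <<'E'
from h import *
need([.4565,-.2237,.0534],np.radians(186.8))
E
```

```text
turn [-0.0003  0.0003 -0.0064] shift after turn [-0.1323 -0.0088  0.0035] shift in present axes [-0.1325 -0.0062  0.0037]
```

```bash
python3 -m handwheel '[[0,0,-0.006,0,-0.009,0.004,0],[0,0,0,0,0,0,0],[0,0,0,-0.033,0,0,0],[0,0,0,-0.033,0,0,0],[0,0,0,-0.033,0,0,0],[0,0,0,-0.033,0,0,0],[0,0,0,0,0,0,0],[0,0,0,0,0,0,0]]'
python3 - <<'E'
from h import *
P,Q=tool();print(P,np.degrees(np.arctan2(*-Q.as_matrix()[1::-1,0])))
t=ctrl.camera("top");s=ctrl.camera("side");cv2.imwrite("pics/t6.png",t);cv2.imwrite("pics/s6.png",s)
o=np.zeros((600,800,3),np.uint8);o[:,:400]=cv2.resize(t[180:270,430:490],(400,600),interpolation=2);o[:400,400:]=cv2.resize(s[300:380,350:430],(400,400),interpolation=2);cv2.imwrite("pics/c6.png",o)
E
```

```text
time_s: 8.5
eef_pos: [0.4561, -0.2232, 0.0525]
eef_rot: [-0.0, -0.059, 0.998, 0.0]
wrist_force: [-0.3, 0.6, -0.7]
opening: 0.114
grasp_force: 59.8
[ 0.45614159 -0.22317827  0.05248767] 6.785878577609841
```

View pics/c6.png

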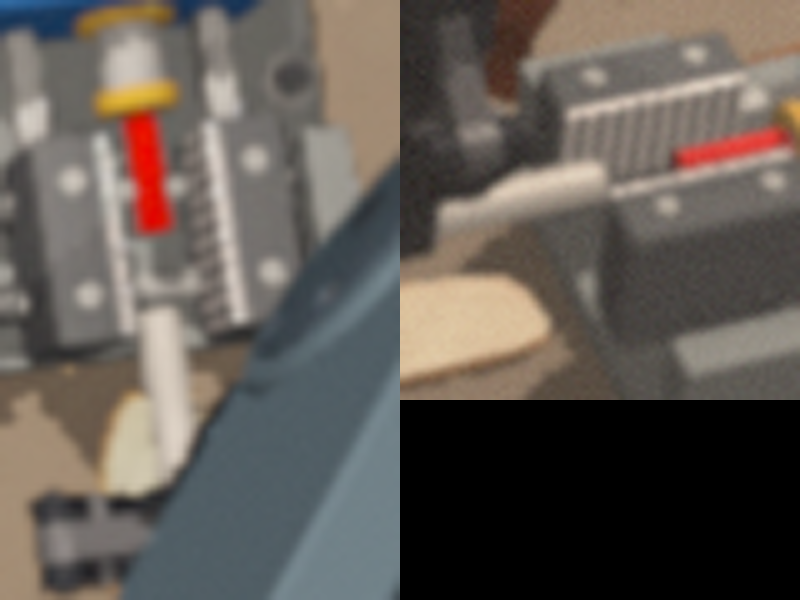

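The crop shows the blunt end inside the mouth at (160,310), in line with the rod at (155,230), whose extension gives 165, so it is within about 1 mm. The height matches in the side view. I'll apply a small correction and advance towards the rod.

```bash
python3 -m handwheel '[[0,0,-0.004,0,-0.004,0,0],[0,0,0,-0.01,0,0,0],[0,0,0,-0.01,0,0,0],[0,0,0,-0.01,0,0,0],[0,0,0,-0.01,0,0,0],[0,0,0,-0.01,0,0,0],[0,0,0,0,0,0,0],[0,0,0,0,0,0,0]]'
python3 -m handwheel '[[0,0,0,-0.002,0,0,0],[0,0,0,-0.002,0,0,0],[0,0,0,-0.002,0,0,0],[0,0,0,-0.002,0,0,0],[0,0,0,-0.002,0,0,0],[0,0,0,0,0,0,0],[0,0,0,0,0,0,0],[0,0,0,0,0,0,0]]'
```

```text
time_s: 9.4
eef_pos: [0.471, -0.2226, 0.0526]
eef_rot: [-0.0, -0.065, 0.998, 0.0]
wrist_force: [-0.9, 0.5, -1.8]
opening: 0.114
grasp_force: 59.8
time_s: 10.2
eef_pos: [0.474, -0.2224, 0.0527]
eef_rot: [-0.0, -0.065, 0.998, -0.0]
wrist_force: [-0.1, -0.4, -0.7]
opening: 0.115
grasp_force: 59.8
```

```bash
python3 -m handwheel '[[0,0,0,-0.002,0,0,0],[0,0,0,-0.002,0,0,0],[0,0,0,-0.002,0,0,0],[0,0,0,-0.002,0,0,0],[0,0,0,0,0,0,0],[0,0,0,0,0,0,0],[0,0,0,0,0,0,0],[0,0,0,0,0,0,0]]'
```

```text
time_s: 11.0
eef_pos: [0.4763, -0.222, 0.0527]
eef_rot: [-0.0, -0.065, 0.998, 0.0]
wrist_force: [0.6, -0.2, 0.2]
opening: 0.117
grasp_force: 59.8
```

```bash
python3 -m handwheel '[[0,0,0,-0.002,0,0,0],[0,0,0,-0.002,0,0,0],[0,0,0,-0.002,0,0,0],[0,0,0,-0.002,0,0,0],[0,0,0,0,0,0,0],[0,0,0,0,0,0,0],[0,0,0,0,0,0,0],[0,0,0,0,0,0,0]]'
```

```text
time_s: 11.8
eef_pos: [0.4784, -0.2217, 0.0526]
eef_rot: [-0.0, -0.065, 0.998, 0.0]
wrist_force: [-3.6, -0.7, -1.0]
opening: 0.112
grasp_force: 59.9
```

```bash
python3 -m handwheel '[[0,0,0,-0.002,0,0,0],[0,0,0,-0.002,0,0,0],[0,0,0,-0.002,0,0,0],[0,0,0,0,0,0,0],[0,0,0,0,0,0,0],[0,0,0,0,0,0,0],[0,0,0,0,0,0,0],[0,0,0,0,0,0,0]]'
```

```text
time_s: 12.6
eef_pos: [0.4797, -0.2214, 0.0524]
eef_rot: [-0.001, -0.065, 0.998, 0.0]
wrist_force: [-5.9, -0.5, -0.1]
opening: 0.115
grasp_force: 60.0
```

Contact with the rod: the force is rising along -x. I'll keep pushing gently.

```bash
python3 -m handwheel '[[0,0,0,-0.002,0,0,0],[0,0,0,-0.002,0,0,0],[0,0,0,-0.002,0,0,0],[0,0,0,0,0,0,0],[0,0,0,0,0,0,0],[0,0,0,0,0,0,0],[0,0,0,0,0,0,0],[0,0,0,0,0,0,0]]'
```

```text
time_s: 13.4
eef_pos: [0.4833, -0.2229, 0.0532]
eef_rot: [0.001, -0.065, 0.998, -0.002]
wrist_force: [-0.5, -4.3, -2.2]
opening: 0.115
grasp_force: 59.7
```

```bash
python3 -m handwheel '[[0,0,0,-0.002,0,0,0],[0,0,0,-0.002,0,0,0],[0,0,0,0,0,0,0],[0,0,0,0,0,0,0],[0,0,0,0,0,0,0],[0,0,0,0,0,0,0],[0,0,0,0,0,0,0],[0,0,0,0,0,0,0]]'
```

```text
time_s: 14.2
eef_pos: [0.4834, -0.2229, 0.0531]
eef_rot: [-0.0, -0.065, 0.998, -0.002]
wrist_force: [-5.6, -6.5, 0.2]
opening: 0.114
grasp_force: 60.1
```

The force along the axis dropped and a side force appeared, so the jaws have probably snapped. I'll check numerically by how far the jaw patches shifted in the top and side pictures (10 pictures already viewed).

```bash
python3 - <<'E'
from h import *
for n,f,boxes in(("top","t6",{"jawL":(435,198,450,222),"housing":(430,150,470,180)}),("side","s6",{"jawFar":(383,304,398,330),"jawNear":(395,336,420,356),"housing":(445,290,490,325)})):
    a=cv2.imread(f"pics/{f}.png");b=ctrl.camera(n);cv2.imwrite(f"pics/{n}7.png",b);m=ctrl.camera_model(n)
    for k,(x0,y0,x1,y1) in boxes.items():
        r=cv2.matchTemplate(b[y0-10:y1+10,x0-10:x1+10],a[y0:y1,x0:x1],cv2.TM_CCOEFF_NORMED);_,v,_,l=cv2.minMaxLoc(r)
        c=np.array([[(x0+x1)/2,(y0+y1)/2]]);w=onplane(m,np.r_[c,c+np.array(l)-10],.061)
        print(n,k,"shift px",l[0]-10,l[1]-10,"score",round(v,2),"mm",((w[1]-w[0])*1e3).round(1)[:2])
E
```

```text
top jawL shift px 4 0 score 0.75 mm [ 0.  -7.5]
top housing shift px 0 0 score 1.0 mm [0. 0.]
side jawFar shift px 10 2 score 0.37 mm [13.2 -6.2]
side jawNear shift px -3 -4 score 0.98 mm [-1.9  7.6]
side housing shift px 0 0 score 1.0 mm [0. 0.]
```

Both jaws moved in by about 7.5 mm and the housing did not move, so the clamp has closed on the punch. I'll relieve the side force, open, then back away upwards.

```bash
python3 -m handwheel '[[0,0,0,0.003,-0.003,0,0],[0,0,0,0.002,-0.003,0,0],[0,0,0,0,0,0,0],[0,0,0,0,0,0,0],[0,0,0,0,0,0,0],[0,0,0,0,0,0,0],[0,0,0,0,0,0,0],[0,0,0,0,0,0,0]]'
```

```text
time_s: 15.1
eef_pos: [0.4833, -0.2232, 0.0531]
eef_rot: [0.001, -0.065, 0.998, -0.0]
wrist_force: [4.8, 0.8, -0.3]
opening: 0.115
grasp_force: 60.1
```

```bash
python3 -m handwheel '[[0,0,0,-0.002,0,0,0],[0,0,0,0,0,0,0.6],[0,0,0,0,0,0,0.6],[0,0,0,0,0,0,0.6],[0,0,0,0,0,0,0.6],[0,0,0,0,0,0,0.6],[0,0,0,0,0,0,0.6],[0,0,0,0,0,0,0.6]]'
python3 -m handwheel '[[0,0,0,0,0,-0.02,0.6],[0,0,0,0,0,-0.05,0.6],[0,0,0,0,0,-0.1,0.6],[0,0,0,0,0,-0.1,0.6],[0,0,0,0,0,-0.1,0.6],[0,0,0,0.08,0,-0.1,0.6],[0,0,0,0.08,0,-0.1,0.6],[0,0,0,0,0,0,0.6]]'
python3 -m handwheel '[[0,0,0,0.05,-0.1,0,0.6],[0,0,0,0.05,-0.1,0,0.6],[0,0,0,0.05,-0.1,0,0.6],[0,0,0,0.05,-0.1,0,0.6],[0,0,0,0.05,-0.1,0,0.6],[0,0,0,0.05,-0.1,0,0.6],[0,0,0,0,0,0,0.6],[0,0,0,0,0,0,0.6]]'
python3 - <<'E'
from h import *
t=ctrl.camera("top");s=ctrl.camera("side");cv2.imwrite("pics/t8.png",t);cv2.imwrite("pics/s8.png",s)
mt=ctrl.camera_model("top");ms=ctrl.camera_model("side")
a=np.radians(7);u=np.array([np.cos(a),np.sin(a),0]);b=np.array([.5488,-.2148,.045])
print("expected side",project(ms,[b-u*.1,b-u*.04]).round(1).tolist(),"top",project(mt,[b-u*.1,b-u*.04]).round(1).tolist())
for n,im,m,bx in(("side",s,ms,(340,320,398,365)),("top",t,mt,(445,225,475,285))):
    d=cv2.absdiff(im,cv2.imread(f"pics/{n}0.png")).max(2);x0,y0,x1,y1=bx;k=np.zeros_like(d);h=cv2.cvtColor(im,cv2.COLOR_BGR2HSV)
    k[y0:y1,x0:x1]=((d>25)&(h[...,2]>130)&(h[...,1]<60))[y0:y1,x0:x1]*255
    c=max(cv2.findContours(k,0,2)[0],key=cv2.contourArea);f=cv2.fitLine(c,2,0,.01,.01).ravel();q=(c.reshape(-1,2)-f[2:])@f[:2]
    e=np.array([f[2:]+f[:2]*q.min(),f[2:]+f[:2]*q.max()]);print(n,e.round(1).tolist(),onplane(m,e,.045).round(4).tolist())
for n,im,bs in(("top",t,{"tin":(205,265,250,308),"wax":(374,290,412,322),"jar":(186,220,215,248)}),("side",s,{"wax":(260,292,300,328)})):
    a0=cv2.imread(f"pics/{n}0.png")
    for k,(x0,y0,x1,y1) in bs.items():
        v=cv2.minMaxLoc(cv2.matchTemplate(im[y0-6:y1+6,x0-6:x1+6],a0[y0:y1,x0:x1],cv2.TM_CCOEFF_NORMED));print(n,k,v[3],round(v[1],2))
E
```

```text
time_s: 15.9
eef_pos: [0.4828, -0.223, 0.0527]
eef_rot: [-0.0, -0.065, 0.998, 0.0]
wrist_force: [0.1, -0.7, 0.6]
opening: 0.6
grasp_force: 0.0
time_s: 16.7
eef_pos: [0.4354, -0.2309, 0.2286]
eef_rot: [0.002, -0.065, 0.998, -0.003]
wrist_force: [0.9, 0.6, 1.4]
opening: 0.602
grasp_force: 0.0
time_s: 17.5
eef_pos: [0.369, -0.4194, 0.2231]
eef_rot: [-0.0, -0.064, 0.998, 0.001]
wrist_force: [0.9, 0.3, -0.5]
opening: 0.599
grasp_force: 0.0
expected side [[343.4, 347.2], [383.6, 338.3]] top [[459.9, 263.0], [455.3, 231.2]]
side [[342.6, 348.6], [399.3, 328.4]] [[0.4478, -0.2293, 0.045], [0.5367, -0.2045, 0.045]]
top [[455.4, 224.7], [457.3, 247.1]] [[0.5214, -0.22, 0.045], [0.4794, -0.2228, 0.045]]
top tin (6, 6) 1.0
top wax (6, 6) 0.99
top jar (6, 6) 1.0
side wax (12, 0) -0.01
```

```bash
python3 - <<'E'
from h import *
im=cv2.imread("pics/s8.png");ms=ctrl.camera_model("side")
d=cv2.absdiff(im,cv2.imread("pics/side0.png")).max(2).astype(float);h=cv2.cvtColor(im,cv2.COLOR_BGR2HSV)
p=[]
for x in range(344,380,3):
    y=np.arange(325,362);k=((h[325:362,x,2]>110)&(h[325:362,x,1]<70)&(d[325:362,x]>12))
    if k.any():p.append((x,y[k].mean(),k.sum()))
p=np.array(p);print(p.round(1).tolist())
f=np.polyfit(p[:,0],p[:,1],1);a=np.radians(7);u=np.array([np.cos(a),np.sin(a),0]);b=np.array([.5488,-.2148,.045])
for pitch in(-4,0,4):
    v=u*np.cos(np.radians(pitch));v[2]=np.sin(np.radians(pitch));e=project(ms,[b-v*.1,b-v*.04]);print(pitch,e.round(1).tolist(),(e[1]-e[0])[1]/(e[1]-e[0])[0])
print("slope",f[0])
E
```

```text
[[344.0, 350.2, 11.0], [347.0, 349.5, 12.0], [350.0, 346.9, 15.0], [353.0, 347.8, 16.0], [356.0, 348.6, 16.0], [359.0, 348.1, 17.0], [362.0, 347.8, 18.0], [365.0, 347.2, 18.0], [368.0, 344.5, 19.0], [371.0, 344.4, 18.0], [374.0, 342.5, 14.0], [377.0, 339.0, 11.0]]
-4 [[343.8, 343.7], [383.8, 337.0]] -0.16817828916462932
0 [[343.4, 347.2], [383.6, 338.3]] -0.2200629195295761
4 [[343.4, 350.6], [383.5, 339.7]] -0.2710480334917842
slope -0.2612917898521645
```

```bash
python3 - <<'E'
from h import *
im=cv2.imread("pics/s8.png");g=cv2.GaussianBlur(im,(3,3),0)[...,0].astype(float);G=np.diff(g,axis=0)
up=[];
for x in range(356,380,2):
    c=G[328:356,x];i=c.argmax();j=i+3+c[i+3:i+14].argmin();up.append((x,328+i,328+j))
up=np.array(up);print(up.tolist());print("slopes",np.polyfit(up[:,0],up[:,1],1)[0],np.polyfit(up[:,0],up[:,2],1)[0])
E
```

```text
[[356, 339, 345], [358, 339, 344], [360, 338, 343], [362, 338, 343], [364, 337, 342], [366, 337, 342], [368, 336, 342], [370, 336, 341], [372, 336, 340], [374, 335, 344], [376, 334, 344], [378, 334, 343]]
slopes -0.23601398601397997 -0.057692307692306266
```

The punch's edge slope in the side view is -0.236, against -0.220 for perfectly level, so it is level within about 1°. The jaws are shut and the gripper is clear.

```bash
python3 -c "
from bench import ctrl
print(ctrl.hand_in())"
```

```text
the job is handed in; nothing more can be done
None
```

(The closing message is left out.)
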